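Refit the missing hob knob

TASK

One of the hob's two control knobs has come off. Pick out the loose black knob that matches the one still on the hob, turn it so that its flat bore lines up with the bare D-shaped spindle (it then points the same way as the other knob), and press it straight down until it snaps fully home against the panel, then let go. Leave the small ivory knob where it lies.

Things in the scene. Friction and masses are not known exactly. Their poses are not given: they have to be found in the camera images.
- knob_black: loose black knob, bore down: round skirt 62 mm wide, 35 mm high; on it a bar grip 54 mm long (x), 18 mm wide (y), up to 60 mm height. 70 g. Origin: centre of the underside; z up, x along the bar to the end with the white pointer line. Bore 30 mm wide, 28 mm deep, its flat on the +x (pointer) side 5.3 mm off the axis: fits one way round only, pointer to the spindle's flat side
- spindle (a point): foot of the axis of the bare pale D-spindle at the hob's right front, at panel level, 55 mm over the worktop; z up, x to its flat side (towards the heating plate). 26 mm wide, flat 3 mm off axis, 27 mm tall, top 15 mm tapered; clearance 2 mm, 10 deg. Sprung legs hold the knob some 14 mm up till pressed down with 5-15 N; it snaps home flat on the panel, origin at this point. Hob fixed
- knob_ivory: smaller ivory knob of another appliance, 50 mm wide, 46 mm high, bar grip 14 mm wide with a red pointer line; it does not fit and stays where it is. Origin: centre of its underside
Mind the look-alikes: they are no part of the job. Leave any blue or orange look-alike of the knob_black alone.

How it is judged (in metres and radians):
At the end, for the whole second after the job is handed in: the black knob sits at rest on the bare spindle, its underside within 4 mm of the panel, its axis within 5 mm of the spindle's, its pointer within 20 degrees of the flat's direction, upright within 6 degrees (z of knob_black in the frame of spindle between -0.004 and 0.004 m and horizontal distance between knob_black and spindle below 0.005 m and angle between the x axis of knob_black and the x axis of spindle, either way round below 0.35 rad and angle between knob_black's own z axis and vertical below 0.1 rad and linear speed of knob_black below 0.02 m/s); the robot touches nothing.
It fails at once if the ivory knob is moved more than 30 mm from where it lay (distance of knob_ivory from where it was at the start of the episode above 0.03 m).
It also fails if it takes over 35 s, if anything falls off the work surface, if the arm or the gripper's body presses on something with over 40 N, if the wrist force passes 120 N, or if a joint passes its speed limit or range.

ROBOT

A 6-joint arm with a two-finger parallel gripper is mounted at the origin on a cart in front of the work surface, level with it; the furniture and walls round the work are solid. World frame = base frame: x ahead of the robot, y to its left, z up, the work surface at z = 0. Lengths are in m, angles in degrees, forces in N, time in s.
With the tool pointing down it reaches from about 0.375 to 0.9 m from the base axis. Payload 3.1 kg.
Tool frame: the origin (TCP) lies at the very end of the fingers, on their centre line; the grasp point (between the pads) lies bot.grip_point_offset behind it (bot.grip_point_offset is the distance from the TCP to the grasp point, in m); z points along the fingers, y is the line along which they close (so a half turn about z gives the same grasp; the last joint's range is limited). The gripper opens to 87 mm and grips with 3 to 60 N. Pads are 19 mm wide; open, the fingers measure 117 mm over their backs; the gripper's body (75 mm by 190 mm) begins 51 mm behind the grasp point.
Start: joints at [54.689, 30.224, 82.088, -0, 67.689, -10.227], TCP at [0.265, 0.566, 0.223] pointing down, gripper open.
Joint ranges: [-176.69, 176.69], [-43.24, 126.21], [12.49, 139.97], [-82, 262], [0, 151.66], [-163.58, 163.58]. Speed limits (degrees/s): [159.86, 159.86, 180, 180, 180, 180].

INTERFACE

Orientations are given as a 3x3 rotation matrix whose columns are the frame's x, y, z axes.
In Python, from rig import bot, viewer, ticket gives the robot as it stands.
- The arm moves only by the tool servo_tool, never from a script. Its argument "targets" is a list of rows, each an object with "offset": the shift along the tool's x, y, z in m, a list of three; "dr": the turn, a rotation vector about the tool's x, y, z in degrees, a list of three. In form: [{"offset": [x, y, z], "dr": [ax, ay, az]}, ...]. A call has 1 to 20 rows; each row is the pose to reach, as a shift and turn from the pose commanded when the call began, along the tool's axes at that moment; what a row does not reach only later rows make up. A row lasts 1/12 s, in which the tool goes at most 41.7 mm and 7.16 degrees, less where a joint would pass 70% of its speed; a pose out of reach is approached as far as the arm can. A call with a gripper value outside its range is refused whole. "gripper" is the gripper command: -1 is fully open, 1 is shut, values between are in proportion, set as the call begins (left out, the last holds). The fingers move at their own pace and stop on an object; the grip force is fixed at half the most. Time passes only in rows, so rows that repeat a pose let the fingers close. It gives the time, the measured TCP pose, the force, the opening and the grip force at its end, in the units of the state.
- bot.read_state(): the state, without advancing time (a new reading comes with each control period).
- viewer.capture(name): name is "scene" or "top" or "wrist"; returns a dict with "color" (480x640x3 uint8, red, green, blue), "camera_matrix" (3x3 intrinsics, pixels), "k1" (the pictures are not rectified: a ray, as slopes to the right and down, at radius r is drawn at 1 + k1 r^2 times it, then the intrinsics apply), "R" (3x3) and "t" (3): a world point X has camera coordinates R X + t. Camera axes: x right, y down, z forward; pixel columns grow to the right and rows downward; lengths in m; the calibration is good to about 2 mm. A picture is of the moment at which its call begins. There is no depth.
- ticket.hand_in(): hands the job in; it is judged then, once.
The state is a dict: "time_s": time; "joint_positions": joint angles; "qvel": joint speeds; "tau": joint torques, N m; "position": TCP position; "tcp_rot": TCP orientation; "force": force on the tool from outside, world axes, zero at the start; "moment": the same for the moment, N m; "opening": opening from 0.0 (shut) to 1.0 (fully open); "grasp_force": force on a finger pad.
Only numpy, scipy, OpenCV 4.12 (cv2) and the standard library are available. Lean on these libraries where they do the work, as an engineer would, in place of code of your own. Each camera call takes 0.05 s, during which the arm holds its last target. There are 200 camera calls.

## Working session

There is one attempt and no reset: what is moved stays moved. The work goes in short steps, Python scripts to look and compute and a tool call to move; the robot and the scene stay as the last step left them, time stands still between calls to the robot, and variables do not carry over. Pictures are saved under pics/ and viewed, at most 10 in all, crops included, and the job is handed in when it is done.

Besides the shell and the picture viewer there is one more tool, called as name(argument=value, ...) on one line, values as JSON. servo_tool: Moves the arm, as the interface text tells. Its arguments: {"type":"object","properties":{"targets":{"type":"array"},"gripper":{"type":"number"}},"required":["targets"]}

```bash
mkdir -p pics; cat > h.py <<'E'
import numpy as np, cv2
from rig import bot, viewer, ticket
def ray(c,u,v):
    K=np.array(c["camera_matrix"]);p=np.array([(u-K[0,2])/K[0,0],(v-K[1,2])/K[1,1]])
    s=p.copy()
    for _ in range(20): s=p/(1+c["k1"]*(s@s))
    R=np.array(c["R"]);t=np.array(c["t"])
    return -R.T@t, R.T@np.array([s[0],s[1],1])
def onplane(c,u,v,z):
    o,d=ray(c,u,v); return o+d*(z-o[2])/d[2]
def proj(c,X):
    x=np.array(c["R"])@np.array(X)+np.array(c["t"]);s=x[:2]/x[2];s=s*(1+c["k1"]*(s@s))
    K=np.array(c["camera_matrix"]);return K[:2,:2]@s+K[:2,2]
def snap(n,f):
    c=viewer.capture(n);cv2.imwrite("pics/"+f,c["color"][:,:,::-1]);return c
E
python3 - <<'E'
from h import *
import pickle
C={n:snap(n,n+"0.png") for n in("scene","top")}
pickle.dump(C,open("c0.pkl","wb"))
print({n:(-np.array(c["R"]).T@c["t"]).round(3) for n,c in C.items()},bot.grip_point_offset)
s=bot.read_state();print(s["time_s"],s["position"],np.round(s["tcp_rot"],3),s["opening"])
E
```

```text
{'scene': array([-0.188, -0.557,  0.58 ]), 'top': array([ 0.258, -0.077,  1.085])} 0.0187
0.1 [0.26454088 0.56551673 0.22167023] [[-0.906  0.424 -0.001]
 [ 0.424  0.906 -0.002]
 [ 0.    -0.002 -1.   ]] 0.9981408876638508
```

View pics/scene0.png

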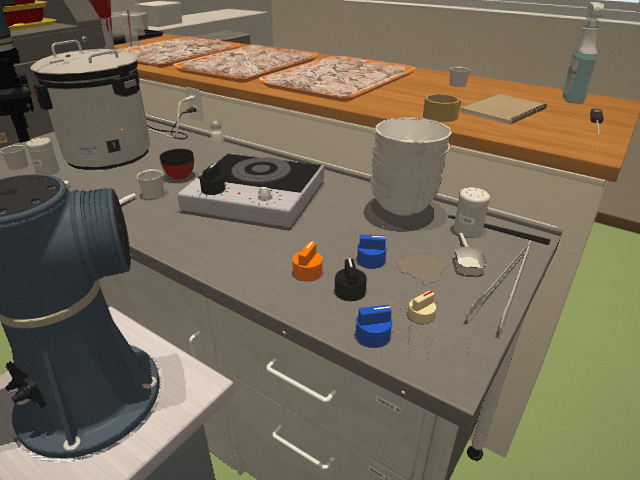

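View pics/top0.png

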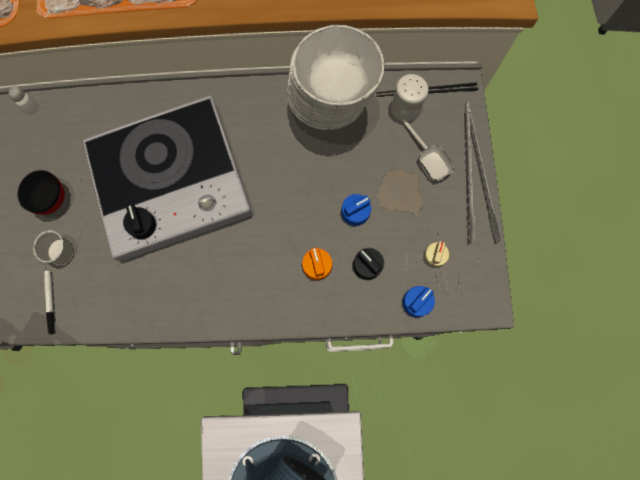

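The two views agree on what could be mistaken for the target. Top-view pixels:
- Loose black knob (368,263), scene (350,280)
- Orange (317,264)
- Blue (356,209) and (419,301)
- Ivory (437,254)
- Black knob still mounted on the hob (139,222)
- Bare spindle (206,202)

I choose the loose black knob at (368,263) and check it in a close crop.

```bash
python3 - <<'E'
from h import *
import pickle
C=pickle.load(open("c0.pkl","rb"));c=C["top"];im=c["color"][:,:,::-1]
s=C["scene"]["color"][:,:,::-1]
a=[cv2.resize(x,(390,290),interpolation=cv2.INTER_CUBIC) for x in (im[235:293,330:408],im[173:231,167:245],s[251:309,311:389],s[163:221,225:303])]
cv2.imwrite("pics/crop0.png",np.vstack([np.hstack(a[:2]),np.hstack(a[2:])]))
# masks, top view
hsv=cv2.cvtColor(im.copy(),cv2.COLOR_BGR2HSV)
def blob(m,x0,x1,y0,y1):
    w=np.zeros_like(m);w[y0:y1,x0:x1]=m[y0:y1,x0:x1]
    n,l,st,ce=cv2.connectedComponentsWithStats(w);i=1+np.argmax(st[1:,4]);return l==i,st[i],ce[i]
g=cv2.cvtColor(im.copy(),cv2.COLOR_BGR2GRAY)
m=(g<50).astype(np.uint8)
b,st,ce=blob(m,340,400,235,293)
print("knob",st,ce)
w=np.zeros_like(m);w[240:290,345:392]=g[240:290,345:392]>120
ys,xs=np.nonzero(w);print("white",len(xs),np.c_[xs,ys].tolist())
for v in g[196:212,194:220]: print(*["%3d"%q for q in v])
E
```

```text
knob [353 249  30  31 668] [367.72904192 264.60928144]
white 29 [[350, 241], [362, 251], [363, 251], [362, 252], [363, 252], [364, 252], [363, 253], [364, 253], [365, 253], [364, 254], [365, 254], [366, 254], [365, 255], [366, 255], [367, 255], [366, 256], [367, 256], [368, 256], [367, 257], [368, 257], [369, 257], [367, 258], [368, 258], [369, 258], [368, 259], [369, 259], [370, 259], [369, 260], [370, 260]]
168 169 169 171 170 170 165 152 135 124 121 120 120 121 121 119 121 122 133 156 170 173 174 173 173 173
170 171 170 169 167 160 142 129 122 120 123 125 130 141 149 140 128 119 118 131 155 170 172 173 172 172
169 168 167 166 162 140 117 122 125 133 151 165 169 164 164 152 127 116 116 119 132 155 171 172 172 173
167 166 166 167 159 120 123 136 161 179 195 204 197 158 140 123 104 104 107 110 109 135 168 173 173 173
167 168 169 167 155 126 147 154 188 211 214 210 184 142 128 113 106 104  97  87  81 108 151 170 172 172
169 169 169 163 137 130 155 151 169 191 193 184 157 137 130 124 120 115  98  73  77  94 134 168 171 172
169 169 169 160 116 117 123 127 138 151 153 148 137 132 129 125
[... 276 characters left out ...]
 100 114 120 120 121 121 120 119 113 108  98  95 109 116 142 170 175 175 175
173 172 173 172 157  88  71  84 103 115 115 115 118 116 112 105  96  95 105 114 131 158 173 175 175 174
173 172 172 170 162 128 100  99 103 104 107 106 108 108 103  96  96 108 117 120 144 171 173 173 173 172
170 170 169 170 168 156 122 119 114 107 106  94  93  93  96 106 110 117 119 133 158 172 173 172 172 172
170 169 170 171 170 165 146 136 120 119 113 103 101 101 107 116 116 116 131 156 170 172 173 172 171 170
171 171 171 172 172 171 167 160 144 132 120 116 114 112 113 115 124 144 156 169 171 171 171 170 169 169
172 171 171 171 171 172 173 171 167 157 148 147 146 145 145 146 153 167 169 170 169 169 169 169 167 167
```

View pics/crop0.png

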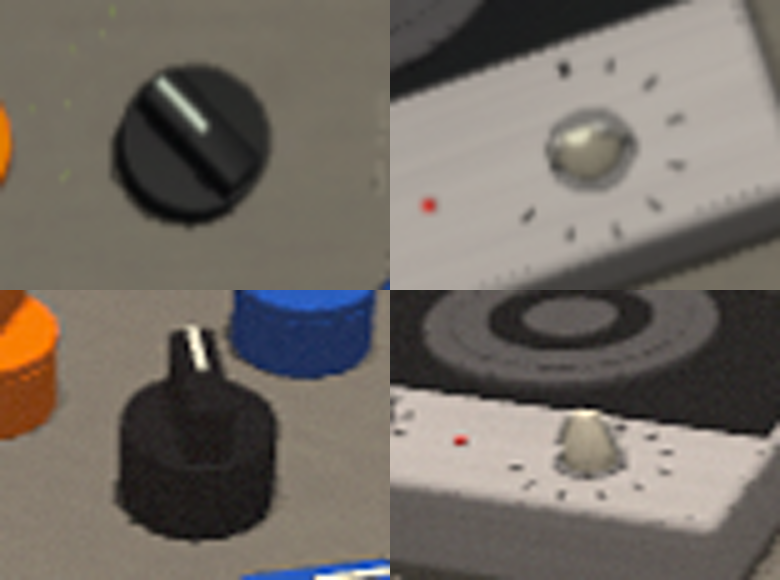

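The crop confirms it: black skirt and bar with a white pointer running up-left, from about (369.5,260) to (362.5,251) in the top view. The spindle is bare, with its collar at about (206.8,203).

```bash
python3 - <<'E'
from h import *
import pickle
C=pickle.load(open("c0.pkl","rb"));c=C["top"];im=c["color"]
g=cv2.cvtColor(im,cv2.COLOR_RGB2GRAY)
yaw=lambda d:np.degrees(np.arctan2(d[1],d[0])).round(1)
tip,inn=onplane(c,362.5,251,.06),onplane(c,369.7,260.3,.06);print("line",tip,inn,yaw(tip-inn))
print("knob c (skirt top)",onplane(c,368.8,263,.035), "blob",onplane(c,367.7,264.6,.02))
# second view: scene skirt
print("spindle collar",onplane(c,206.8,203.2,.055),"tip",onplane(c,204,200.5,.082))
f=[onplane(c,*p,.055) for p in((120,252),(249,208))];print("hob edge dir",yaw(f[0]-f[1]))
q=[(141,231),(133,207)];w=[onplane(c,*p,.115) for p in q];print("mounted knob",yaw(w[1]-w[0]))
# plate/panel boundary line (dark->light) fit
pts=[]
for x in range(110,235,3):
    col=g[:,x].astype(int)
    for y in range(150,215):
        if col[y]<70 and col[y+3]>140: pts.append((x,y+1.5))
pts=np.array(pts);k=cv2.fitLine(pts.astype(np.float32),cv2.DIST_HUBER,0,.01,.01).ravel()
a=onplane(c,*(k[2:]-40*k[:2]),.055);b=onplane(c,*(k[2:]+40*k[:2]),.055);print(len(pts),k,"edge yaw+90",yaw(a-b)-90, yaw(b-a)+90)
for n,p in dict(ivory=(437,254),orange=(317,264),blue=(356,209),blue2=(419,301)).items(): print(n,onplane(c,*p,.04).round(3))
E
```

```text
line [ 0.46364979 -0.1773129   0.06      ] [ 0.44431941 -0.19040415  0.06      ] 34.1
knob c (skirt top) [ 0.44340137 -0.19100131  0.035     ] blob [ 0.44282345 -0.19016624  0.02      ]
spindle collar [0.57760021 0.13395382 0.055     ] tip [0.57512433 0.13414723 0.082     ]
hob edge dir 106.9
mounted knob 20.1
70 [  0.9439507   -0.33008644 169.94405    192.11516   ] edge yaw+90 17.400000000000006 17.400000000000006
ivory [ 0.455 -0.331  0.04 ]
orange [ 0.445 -0.086  0.04 ]
blue [ 0.556 -0.171  0.04 ]
blue2 [ 0.361 -0.286  0.04 ]
```

servo_tool(targets=[{"offset": [-0.323,-0.253,0],"dr": [0,0,60]},{"offset": [-0.323,-0.253,0],"dr": [0,0,60]},{"offset": [-0.323,-0.253,0],"dr": [0,0,60]},{"offset": [-0.323,-0.253,0],"dr": [0,0,60]},{"offset": [-0.323,-0.253,0],"dr": [0,0,60]},{"offset": [-0.323,-0.253,0],"dr": [0,0,60]},{"offset": [-0.323,-0.253,0],"dr": [0,0,60]},{"offset": [-0.323,-0.253,0],"dr": [0,0,60]},{"offset": [-0.323,-0.253,0],"dr": [0,0,60]},{"offset": [-0.482,-0.61,0],"dr": [0,0,121]},{"offset": [-0.482,-0.61,0],"dr": [0,0,121]},{"offset": [-0.482,-0.61,0],"dr": [0,0,121]},{"offset": [-0.482,-0.61,0],"dr": [0,0,121]},{"offset": [-0.482,-0.61,0],"dr": [0,0,121]},{"offset": [-0.482,-0.61,0],"dr": [0,0,121]},{"offset": [-0.482,-0.61,0],"dr": [0,0,121]},{"offset": [-0.482,-0.61,0],"dr": [0,0,121]},{"offset": [-0.482,-0.61,0],"dr": [0,0,121]},{"offset": [-0.482,-0.61,0],"dr": [0,0,121]},{"offset": [-0.482,-0.61,0],"dr": [0,0,121]}], gripper=-1)

```text
time_s: 1.77
position: [0.4442, -0.1981, 0.2228]
tcp_rot: [[0.833, 0.553, 0.003], [0.553, -0.833, -0.005], [-0.0, 0.006, -1.0]]
force: [0.3, -1.2, 0.5]
opening: 0.999
grasp_force: 0.0
```

```bash
python3 - <<'E'
from h import *
import pickle
s=bot.read_state();print(s["time_s"],s["position"],np.round(s["tcp_rot"],3),s["joint_positions"])
c=snap("wrist","w1.png");pickle.dump(c,open("w1.pkl","wb"));print((-np.array(c["R"]).T@c["t"]).round(3))
E
```

```text
1.7667 [ 0.44420133 -0.19805684  0.22279727] [[ 0.833  0.553  0.003]
 [ 0.553 -0.833 -0.005]
 [-0.     0.006 -1.   ]] [-37.14264197  19.45826231 101.71142992  -0.14706826  58.51105107
  19.33949872]
[ 0.502 -0.159  0.386]
```

View pics/w1.png

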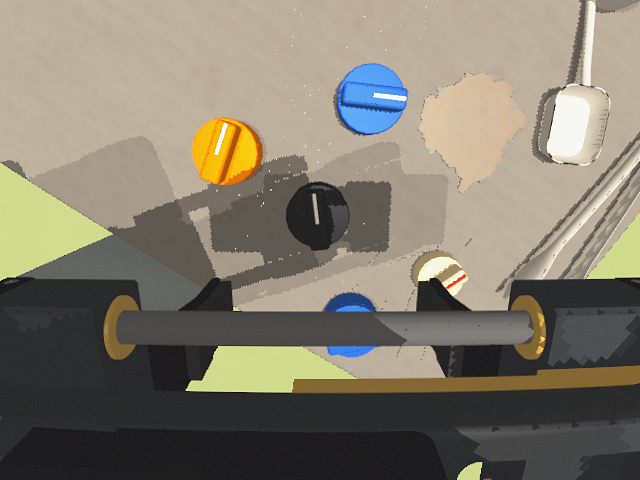

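The wrist view shows the black knob at about (317,216), with its white line from roughly (314,192) to (317,224). Next I measure it precisely.

```bash
cat > m.py <<'E'
from h import *
def pointer(c,roi,z):
    x0,x1,y0,y1=roi;g=cv2.cvtColor(c["color"],cv2.COLOR_RGB2GRAY)
    w=(g[y0:y1,x0:x1]>120).astype(np.uint8);n,l,st,ce=cv2.connectedComponentsWithStats(w)
    i=1+np.argmax(st[1:,4]);ys,xs=np.nonzero(l==i)
    P=np.array([onplane(c,x+x0,y+y0,z)[:2] for x,y in zip(xs,ys)])
    v=cv2.fitLine(P.astype(np.float32),cv2.DIST_L2,0,.01,.01).ravel();t=(P-v[2:])@v[:2]
    return v,v[2:]+t.min()*v[:2],v[2:]+t.max()*v[:2],np.degrees(np.arctan2(v[1],v[0]))
E
python3 - <<'E'
from m import *
import pickle
c=snap("wrist","w2.png");pickle.dump(c,open("w2.pkl","wb"))
s=bot.read_state();p=np.array(s["position"]);R=np.array(s["tcp_rot"]);print(p,R.round(3))
v,a,b,y=pointer(c,(300,332,185,235),.06);print("line",a,b,y)
# skirt silhouette: dark, unsaturated; darkest
hsv=cv2.cvtColor(c["color"],cv2.COLOR_RGB2HSV)
m=(hsv[...,2]<48).astype(np.uint8);w=np.zeros_like(m);w[175:258,278:356]=m[175:258,278:356]
n,l,st,ce=cv2.connectedComponentsWithStats(w);i=1+np.argmax(st[1:,4]);print(st[i],ce[i])
ct,_=cv2.findContours((l==i).astype(np.uint8),0,1);h=cv2.convexHull(max(ct,key=cv2.contourArea))
print(cv2.minEnclosingCircle(h),cv2.fitEllipse(h))
u,vv=cv2.minEnclosingCircle(h)[0];print("centre z.02/.035",onplane(c,u,vv,.02),onplane(c,u,vv,.035))
o=onplane(c,320,200,.035)
rad=np.linalg.norm(onplane(c,u+31,vv,.035)-onplane(c,u,vv,.035));print(rad)
E
```

```text
[ 0.44271997 -0.19274099  0.22219134] [[ 0.832  0.555 -0.   ]
 [ 0.555 -0.832  0.   ]
 [ 0.    -0.    -1.   ]]
line [ 0.44345509 -0.19210031] [ 0.46422791 -0.1747875 ] 39.809036
[ 289  183   61   68 2403] [315.1951727  215.91635456]
((320.3038330078125, 216.55734252929688), 33.860721588134766) ((320.11981201171875, 216.1727752685547), (61.50571060180664, 66.90693664550781), 174.92808532714844)
centre z.02/.035 [ 0.44282497 -0.192311    0.02      ] [ 0.44522838 -0.19086186  0.035     ]
0.029696048712569555
```

servo_tool(targets=[{"offset": [0.001,0,0.03],"dr": [0,0,-3]},{"offset": [0.001,0,0.06],"dr": [0,0,-6]},{"offset": [0.001,0,0.09],"dr": [0,0,-6]},{"offset": [0.001,0,0.12],"dr": [0,0,-6]},{"offset": [0.001,0,0.145],"dr": [0,0,-6]},{"offset": [0.001,0,0.165],"dr": [0,0,-6]},{"offset": [0.001,0,0.175],"dr": [0,0,-6]},{"offset": [0.001,0,0.183],"dr": [0,0,-6]},{"offset": [0.001,0,0.183],"dr": [0,0,-6]},{"offset": [0.001,0,0.183],"dr": [0,0,-6]}])

```text
time_s: 2.7
position: [0.444, -0.1897, 0.04]
tcp_rot: [[0.766, 0.642, 0.0], [0.642, -0.766, -0.0], [0.0, 0.0, -1.0]]
force: [-0.1, 0.2, 0.1]
opening: 1.0
grasp_force: 0.0
```

servo_tool(targets=[{"offset": [0,0,0],"dr": [0,0,0]},{"offset": [0,0,0],"dr": [0,0,0]},{"offset": [0,0,0],"dr": [0,0,0]},{"offset": [0,0,0],"dr": [0,0,0]},{"offset": [0,0,0],"dr": [0,0,0]},{"offset": [0,0,0],"dr": [0,0,0]},{"offset": [0,0,0],"dr": [0,0,0]},{"offset": [0,0,0],"dr": [0,0,0]},{"offset": [0,0,0],"dr": [0,0,0]},{"offset": [0,0,0],"dr": [0,0,0]},{"offset": [0,0,0],"dr": [0,0,0]},{"offset": [0,0,0],"dr": [0,0,0]}], gripper=1)

```text
time_s: 3.7
position: [0.4437, -0.1902, 0.0395]
tcp_rot: [[0.767, 0.642, 0.0], [0.642, -0.767, -0.0], [-0.0, 0.0, -1.0]]
force: [0.4, -0.5, 0.2]
opening: 0.208
grasp_force: 30.0
```

servo_tool(targets=[{"offset": [0,0,-0.02],"dr": [0,0,0]},{"offset": [0,0,-0.05],"dr": [0,0,0]},{"offset": [0,0,-0.085],"dr": [0,0,0]},{"offset": [0.02,-0.01,-0.12],"dr": [0,0,3]},{"offset": [0.05,-0.026,-0.14],"dr": [0,0,6]},{"offset": [0.08,-0.042,-0.15],"dr": [0,0,9]},{"offset": [0.11,-0.058,-0.15],"dr": [0,0,12]},{"offset": [0.14,-0.073,-0.15],"dr": [0,0,15]},{"offset": [0.17,-0.089,-0.15],"dr": [0,0,18]},{"offset": [0.2,-0.105,-0.15],"dr": [0,0,20]},{"offset": [0.23,-0.121,-0.15],"dr": [0,0,22]},{"offset": [0.26,-0.137,-0.15],"dr": [0,0,22.5]},{"offset": [0.285,-0.15,-0.15],"dr": [0,0,22.5]},{"offset": [0.3,-0.158,-0.15],"dr": [0,0,22.5]},{"offset": [0.31,-0.163,-0.15],"dr": [0,0,22.5]},{"offset": [0.31,-0.163,-0.15],"dr": [0,0,22.5]},{"offset": [0.31,-0.163,-0.15],"dr": [0,0,22.5]},{"offset": [0.31,-0.163,-0.15],"dr": [0,0,22.5]}])

```text
time_s: 5.2
position: [0.5761, 0.1326, 0.1893]
tcp_rot: [[0.954, 0.299, -0.001], [0.299, -0.954, -0.001], [-0.002, 0.0, -1.0]]
force: [0.6, -0.4, -1.1]
opening: 0.208
grasp_force: 30.0
```

```bash
python3 - <<'E'
from h import *
import pickle
s=bot.read_state();print(s["time_s"],s["position"],np.round(s["tcp_rot"],3),s["opening"])
C={n:snap(n,n+"3.png") for n in("wrist","top","scene")};pickle.dump((C,s),open("c3.pkl","wb"))
a=C["wrist"]["color"][:,:,::-1];t=cv2.resize(C["top"]["color"][130:280,80:280,::-1],(400,300),interpolation=cv2.INTER_CUBIC)
q=cv2.resize(C["scene"]["color"][80:230,150:350,::-1],(400,300),interpolation=cv2.INTER_CUBIC)
cv2.imwrite("pics/c3.png",np.hstack([cv2.resize(a,(400,300)),q]));cv2.imwrite("pics/c3.png",np.vstack([np.hstack([cv2.resize(a,(400,300)),q]),np.hstack([t,cv2.resize(a[120:345,160:460],(400,300))])]))
E
```

```text
5.2 [0.57614083 0.13264016 0.18925483] [[ 0.954  0.299 -0.001]
 [ 0.299 -0.954 -0.001]
 [-0.002  0.    -1.   ]] 0.2082522906744411
```

View pics/c3.png

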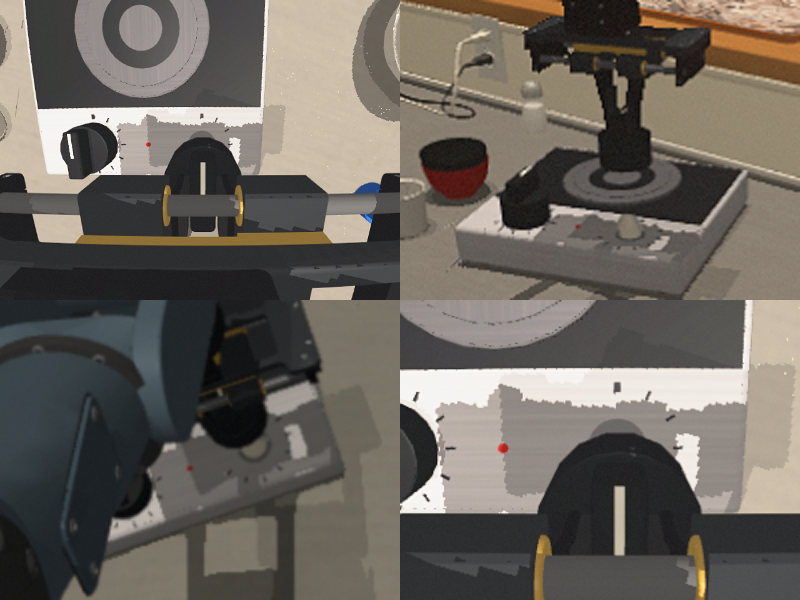

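Wrist view: the knob is held with its pointer towards the plate. The line's tip is near full-frame (324,260), the skirt's front edge near (323,220), and the spindle is still bare in the scene view. Next I work out the in-hand offset and refine the spindle position.

```bash
python3 - <<'E'
from m import *
import pickle
C,s=pickle.load(open("c3.pkl","rb"));C0=pickle.load(open("c0.pkl","rb"));w=C["wrist"]
p=np.array(s["position"]);R=np.array(s["tcp_rot"]);loc=lambda X:(R.T@(np.append(X[:2],p[2])-p))[:2].round(4)
v,a,b,y=pointer(w,(308,340,245,325),p[2]+.0205);print("in-hand line local",loc(a),loc(b),y)
g=cv2.cvtColor(w["color"],cv2.COLOR_RGB2GRAY)
print("col 324 rows 212..228",g[212:228,324])
for u in(300,324,348):
    r=next(r for r in range(205,260) if g[r,u]<60); print("skirt edge local",u,r,loc(onplane(w,u,r,p[2]-.0045)))
# at pick: tip distance in knob frame using w2: tip vs TCP grip pose
gp=np.array([.4437,-.1902]);d=np.array([.767,.642]);print("pick tip along bar from TCP",(np.array([.46423,-.17479])-gp)@d)
print("pick est centre from TCP along/across",[(np.array([.4434,-.1918])-gp)@d,(np.array([.4434,-.1918])-gp)@np.array([.642,-.767])])
# spindle collar contour in top0
for n,(x0,x1,y0,y1),thr in(("top",(190,224,188,218),150),("scene",(250,282,180,212),0)):
    c=C0[n];gg=cv2.resize(cv2.cvtColor(c["color"],cv2.COLOR_RGB2GRAY)[y0:y1,x0:x1],None,fx=8,fy=8,interpolation=cv2.INTER_CUBIC)
    if thr:
        m=(gg<thr).astype(np.uint8);ct,_=cv2.findContours(m,0,1);h=cv2.convexHull(min([q for q in ct if cv2.contourArea(q)>5000],key=lambda q:np.linalg.norm(q.mean((0,1))-np.array([130,120]))))
        (u,vv),ax,_=cv2.fitEllipse(h);u=x0+(u+.5)/8-.5;vv=y0+(vv+.5)/8-.5;print(n,u,vv,np.array(ax)/8,onplane(c,u,vv,.055))
c=C0["scene"];print("scene collar",onplane(c,265,196,.055))
# wrist: panel yaw from plate edge
pts=[]
for u in list(range(80,420,4)):
    col=g[:,u].astype(int);rr=[r for r in range(150,190) if col[r]<110 and col[r+3]-col[r]>60]
    if rr: pts.append(onplane(w,u,rr[-1]+1.5,.055)[:2])
f=cv2.fitLine(np.array(pts,np.float32),cv2.DIST_HUBER,0,.01,.01).ravel();print("panel edge yaw",len(pts),np.degrees(np.arctan2(f[1],f[0])))
print("tool yaw",np.degrees(np.arctan2(R[1,0],R[0,0])))
for zz in (0.055,): print("collar arc top local in wrist px",[proj(w,[.5776+.0,.134,zz])])
E
```

```text
in-hand line local [0.0029 0.0002] [0.0253 0.0004] 17.053125
col 324 rows 212..228 [105 105 105 106 104 105 107  81  43  32  35  33  34  34  38  34]
skirt edge local 300 226 [ 0.0339 -0.011 ]
skirt edge local 324 220 [0.0367 0.0001]
skirt edge local 348 226 [0.0339 0.0112]
pick tip along bar from TCP 0.02563973
pick est centre from TCP along/across [np.float64(-0.0012572999999999684), np.float64(0.0010346000000000138)]
top 206.72227478027344 202.65404605865479 [17.34105301 19.06125069] [0.57877616 0.13412524 0.055     ]
scene collar [0.58484664 0.13712003 0.055     ]
panel edge yaw 85 -72.59097
tool yaw 17.37115033323529
collar arc top local in wrist px [array([322.92689821, 231.02521131])]
```

servo_tool(targets=[{"offset": [-0.025,0,0],"dr": [0,0,0]},{"offset": [-0.05,0,0],"dr": [0,0,0]},{"offset": [-0.07,0,0],"dr": [0,0,0]},{"offset": [-0.07,0,0],"dr": [0,0,0]},{"offset": [-0.07,0,0],"dr": [0,0,0]},{"offset": [-0.07,0,0],"dr": [0,0,0]},{"offset": [-0.07,0,0],"dr": [0,0,0]}])

```text
time_s: 5.93
position: [0.5117, 0.1126, 0.1899]
tcp_rot: [[0.954, 0.299, 0.002], [0.299, -0.954, 0.0], [0.002, 0.001, -1.0]]
force: [-0.4, -0.6, -1.0]
opening: 0.206
grasp_force: 30.0
```

```bash
python3 - <<'E'
from m import *
import pickle
s=bot.read_state();c=snap("wrist","w4.png");pickle.dump((c,s),open("w4.pkl","wb"));p=np.array(s["position"]);print(p,s["time_s"])
u,v=proj(c,[.5785,.134,.055]).astype(int);print(u,v,-np.array(c["R"]).T@c["t"])
x=c["color"][v-60:v+60,u-80:u+80,::-1];cv2.imwrite("pics/w4c.png",cv2.resize(x,(800,600),interpolation=cv2.INTER_CUBIC))
E
```

```text
[0.51169008 0.11256752 0.18992707] 5.9333
323 145 [0.57793798 0.13311943 0.35349668]
```

View pics/w4c.png

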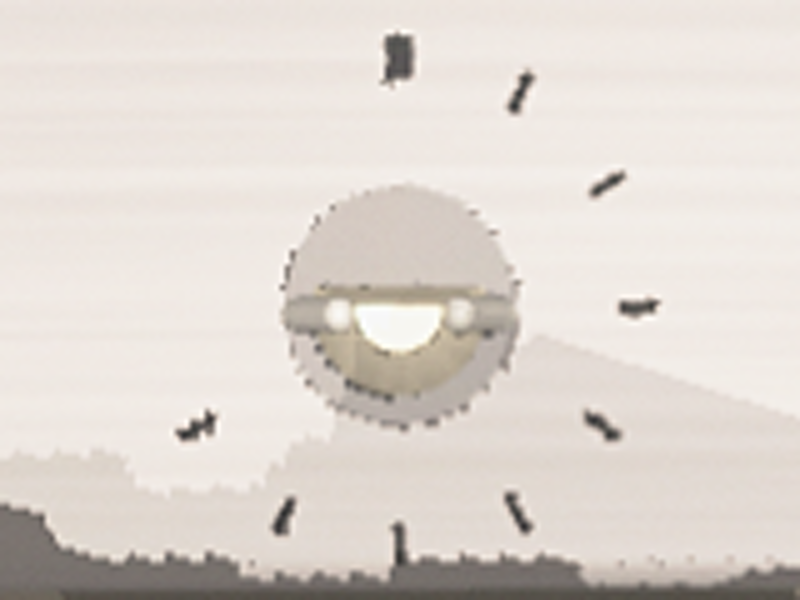

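The crop shows the spindle's flat facing up, towards the plate. The collar circle is centred at crop (401,306), which is full-frame (322.8,145.8).

```bash
python3 - <<'E'
from m import *
import pickle
c,s=pickle.load(open("w4.pkl","rb"));p=np.array(s["position"]);R=np.array(s["tcp_rot"])
X=onplane(c,322.8,145.8,.055);print(X)
# knob in hand again: line & skirt bottom front edge
g=cv2.cvtColor(c["color"],cv2.COLOR_RGB2GRAY);loc=lambda X:(R.T@(np.append(X[:2],p[2])-p)).round(4)
for u in(300,324,348):
    r=next(r for r in range(205,260) if g[r,u]<60 and g[r+2,u]<60); print(u,r,loc(onplane(c,u,r,p[2]-.0395)))
L=loc(X);print("spindle local",L,"shift",L+[.0013,0,0])
s=bot.read_state();print(s["position"],R.round(4))
E
```

```text
[0.57849027 0.13430487 0.055     ]
300 225 [ 0.0271 -0.0132  0.0001]
324 220 [0.0299 0.0001 0.0001]
348 225 [0.0271 0.0135 0.0001]
spindle local [ 0.0702 -0.0008  0.0002] shift [ 0.0715 -0.0008  0.0002]
[0.51150147 0.11268659 0.18977637] [[ 9.543e-01  2.988e-01  2.300e-03]
 [ 2.988e-01 -9.543e-01  1.000e-04]
 [ 2.200e-03  6.000e-04 -1.000e+00]]
```

servo_tool(targets=[{"offset": [0.025,0,0],"dr": [0,0,0]},{"offset": [0.05,-0.0006,0],"dr": [0,0,0]},{"offset": [0.0715,-0.0006,0],"dr": [0,0,0]},{"offset": [0.0715,-0.0006,0],"dr": [0,0,0]},{"offset": [0.0715,-0.0006,0],"dr": [0,0,0]},{"offset": [0.0715,-0.0006,0],"dr": [0,0,0]},{"offset": [0.0715,-0.0006,0.015],"dr": [0,0,0]},{"offset": [0.0715,-0.0006,0.03],"dr": [0,0,0]},{"offset": [0.0715,-0.0006,0.045],"dr": [0,0,0]},{"offset": [0.0715,-0.0006,0.055],"dr": [0,0,0]},{"offset": [0.0715,-0.0006,0.062],"dr": [0,0,0]},{"offset": [0.0715,-0.0006,0.066],"dr": [0,0,0]},{"offset": [0.0715,-0.0006,0.07],"dr": [0,0,0]},{"offset": [0.0715,-0.0006,0.074],"dr": [0,0,0]},{"offset": [0.0715,-0.0006,0.078],"dr": [0,0,0]},{"offset": [0.0715,-0.0006,0.08],"dr": [0,0,0]},{"offset": [0.0715,-0.0006,0.08],"dr": [0,0,0]},{"offset": [0.0715,-0.0006,0.08],"dr": [0,0,0]}])

```text
time_s: 7.48
position: [0.5782, 0.1348, 0.1097]
tcp_rot: [[0.954, 0.299, 0.0], [0.299, -0.954, -0.0], [0.0, 0.0, -1.0]]
force: [1.0, -0.2, 0.5]
opening: 0.202
grasp_force: 30.0
```

No resistance with the bore 12 mm over the spindle, so it is aligned. Now I press it down.

servo_tool(targets=[{"offset": [0,0,0.003],"dr": [0,0,0]},{"offset": [0,0,0.006],"dr": [0,0,0]},{"offset": [0,0,0.009],"dr": [0,0,0]},{"offset": [0,0,0.012],"dr": [0,0,0]},{"offset": [0,0,0.014],"dr": [0,0,0]},{"offset": [0,0,0.0155],"dr": [0,0,0]},{"offset": [0,0,0.0155],"dr": [0,0,0]},{"offset": [0,0,0.0155],"dr": [0,0,0]}])

```text
time_s: 8.15
position: [0.5774, 0.1347, 0.0945]
tcp_rot: [[0.954, 0.299, -0.002], [0.299, -0.954, -0.0], [-0.002, -0.0, -1.0]]
force: [-2.4, 0.0, 5.8]
opening: 0.206
grasp_force: 30.0
```

servo_tool(targets=[{"offset": [0,0,0.001],"dr": [0,0,0]},{"offset": [0,0,0.002],"dr": [0,0,0]},{"offset": [0,0,0.002],"dr": [0,0,0]},{"offset": [0,0,0.002],"dr": [0,0,0]}])

```text
time_s: 8.48
position: [0.5774, 0.1347, 0.0945]
tcp_rot: [[0.954, 0.3, -0.001], [0.3, -0.954, -0.0], [-0.001, 0.0, -1.0]]
force: [-5.7, -0.6, 16.3]
opening: 0.2
grasp_force: 30.0
```

```bash
python3 - <<'E'
from h import *
a=snap("scene","s5.png")["color"][:,:,::-1];w=snap("wrist","w5.png")["color"][:,:,::-1]
cv2.imwrite("pics/c5.png",np.hstack([cv2.resize(a[130:230,180:310],(400,308),interpolation=cv2.INTER_CUBIC),cv2.resize(w,(400,308))]))
E
```

```text
(no output)
```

View pics/c5.png

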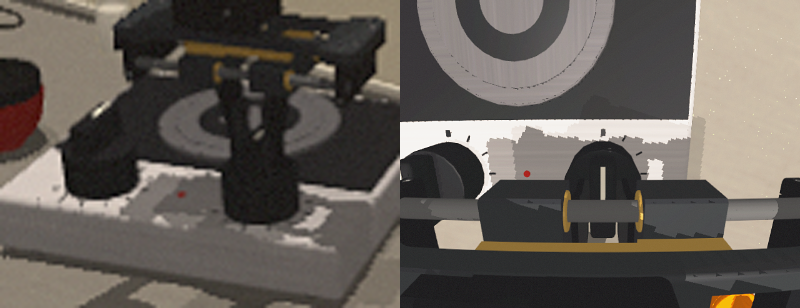

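Scene view: the skirt sits flat on the panel. The tool stopped firmly at the predicted height with 16 N. I ease off, open and retreat upwards.

servo_tool(targets=[{"offset": [0,0,-0.0015],"dr": [0,0,0]},{"offset": [0,0,-0.0015],"dr": [0,0,0]},{"offset": [0,0,-0.0015],"dr": [0,0,0]},{"offset": [0,0,-0.0015],"dr": [0,0,0]},{"offset": [0,0,-0.0015],"dr": [0,0,0]},{"offset": [0,0,-0.0015],"dr": [0,0,0]},{"offset": [0,0,-0.0015],"dr": [0,0,0]},{"offset": [0,0,-0.0015],"dr": [0,0,0]},{"offset": [0,0,-0.0015],"dr": [0,0,0]},{"offset": [0,0,-0.02],"dr": [0,0,0]},{"offset": [0,0,-0.05],"dr": [0,0,0]},{"offset": [0,0,-0.08],"dr": [0,0,0]},{"offset": [-0.03,0,-0.11],"dr": [0,0,0]},{"offset": [-0.06,0,-0.11],"dr": [0,0,0]},{"offset": [-0.07,0,-0.11],"dr": [0,0,0]},{"offset": [-0.07,0,-0.11],"dr": [0,0,0]},{"offset": [-0.07,0,-0.11],"dr": [0,0,0]},{"offset": [-0.07,0,-0.11],"dr": [0,0,0]}], gripper=-0.1)

```text
time_s: 10.08
position: [0.5128, 0.1139, 0.2016]
tcp_rot: [[0.954, 0.299, 0.001], [0.299, -0.954, 0.0], [0.001, 0.0, -1.0]]
force: [0.5, 0.6, -0.1]
opening: 0.549
grasp_force: 0.0
```

```bash
python3 - <<'E'
from m import *
import pickle
c=snap("wrist","w6.png");a=snap("scene","s6.png")["color"][:,:,::-1]
u,v=proj(c,[.5785,.1343,.115]).astype(int);print(u,v)
_,p,q,y=pointer(c,(u-15,u+15,v-60,v+25),.115);print("line",p,q,y,"inner end vs axis",p-[.5785,.1343],"tip dist",np.linalg.norm(q-[.5785,.1343]))
w=c["color"][:,:,::-1]
cv2.imwrite("pics/c6.png",np.hstack([cv2.resize(a[130:230,180:310],(400,308),interpolation=cv2.INTER_CUBIC),cv2.resize(w,(400,308))]))
E
```

```text
324 147
line [0.60663794 0.15321282] [0.61198631 0.13542518] -73.26506 inner end vs axis [0.02813794 0.01891282] tip dist 0.03350520612564097
```

View pics/c6.png

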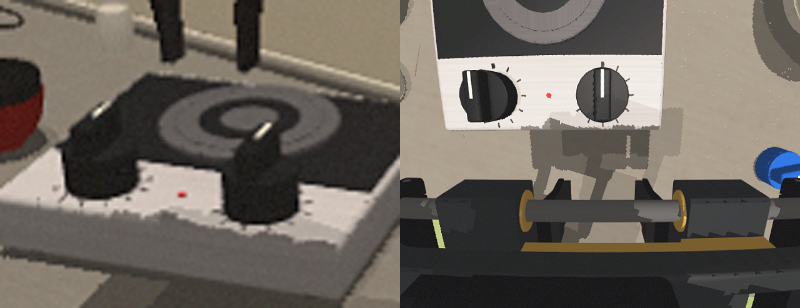

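The knob is released and flat on the panel, with its pointer parallel to the other knob's. In the wrist picture it sits centred on its ticks, at about (602,95) in the composite. The printed line fit caught the panel edge instead of the pointer, so I disregard it. Handing in.

```bash
python3 -c "
from rig import ticket
print(ticket.hand_in())"
```

```text
the job is handed in; nothing more can be done
None
```

I pressed the matching black knob home on the bare spindle, pointer towards the heating plate, let go and handed the job in at about 10 s; no verdict was returned, and the arm did not go near the ivory knob.

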